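# Turn the sharpening stone to its fine side and bed it in its holder

### The job

The sharpening stone lies grey (coarse) side up on the bench hook, but the chisel wants the orange (fine) side. Push the stone against the fence of the bench hook and tip it up until it stands on its long edge against the fence; then pick it up and lay it orange side up in the foam pocket of the stone holder, letting it down gently rather than dropping it, and press it fully home. Leave the other tools where they are.

Things in the scene. Friction and masses are not known exactly. Their poses are not given: they have to be found in the camera images.
- stone: loose combination sharpening stone, 180 x 90 x 24 mm, 0.45 to 0.7 kg, edges only just eased, dry and grippy (friction about 0.6 on wood, more on the finger pads): one half of its thickness is grey (coarse), the other orange (fine). Origin: centre of the orange face. x along its 180 mm length, y along its 90 mm width, z from the orange face towards the grey face (up at the start)
- stone_mid (a point): the middle of the stone's body, 12 mm from either face
- bench_hook: fixed bench hook, hooked over the front edge of the worktop: plywood board 338 (x) x 200 (y) mm, its upper face 18 mm above the worktop; the stone starts on it, up to 45 mm short of the fence and a little askew. Origin: centre of the board's underside. x points away from the robot to the fence
- fence_foot (a point): middle of the foot of the fence's upright face (the face towards the robot, square to the bench hook's x), on the board's upper face. The fence is a fixed wooden bar along y, 200 mm long, 30 mm thick, its top 46 mm above the board
- stone_holder: fixed dark wooden tray with black foam liner, 236 (x) x 138 (y) x 22 mm. Pocket in its middle 184 (x) x 94 (y) mm, 12 mm deep, its mouth chamfered 4 mm wide and 6 mm deep. A notch 44 mm wide, as deep as the pocket and open to the outside, cuts the middle of each long side for a finger. Origin: centre of its underside; x along its length, z up
- pocket_floor (a point): centre of the pocket's floor, 10 mm above the worktop. At the middle of each short end a sprung rubber grip 32 mm wide reaches 1.5 mm into the stone's space; it gives way, but the stone may hang on both until pressed down past them (up to about 15 N)
- chisel: loose wood chisel, 236 mm, at the right edge of the worktop; leave it. Origin: centre of its underside
- tea_mug: loose mug, 91 mm high; leave it. Origin: centre of its underside
- thread_lock: loose small brown dropper bottle, 34 mm across, 102 mm high, behind the bench hook; leave it. Origin: centre of its underside
- screwdriver_red: loose red screwdriver, left of the vice; leave it. Origin: centre of its underside
- screwdriver_blue: loose blue screwdriver, left of the vice; leave it. Origin: centre of its underside
- pliers_red: loose red pliers, left of the vice; leave it. Origin: centre of its underside

How it is judged:
By the outcome, as a careful person would: the job done as asked, in the order asked, and still so for the second after the job is handed in, with the robot touching nothing.
It also fails if it takes over 72 s, if anything falls off the work surface, if the arm or the gripper's body presses on something with over 40 N, if the wrist force passes 120 N, or if a joint passes its speed limit or range.

### The arm

A 6-joint arm with a two-finger parallel gripper is mounted at the origin on a cart in front of the work surface, level with it; the furniture and walls round the work are solid. World frame = base frame: x ahead of the robot, y to its left, z up, the work surface at z = 0. Lengths are in mm, angles in rad, forces in N, time in s.
With the tool pointing down it reaches from about 325 to 900 mm from the base axis. Payload 6.1 kg.
Tool frame: the origin (TCP) lies midway between the tips of the shut fingers; the grasp point (between the pads) lies 19 mm behind it (hold_point_z is the distance from the TCP to the grasp point, in mm); z points along the fingers, y is the line along which they close (so a half turn about z gives the same grasp; the last joint's range is limited). The gripper opens to 87 mm and grips with 3 to 60 N. Pads are 19 mm wide; open, the fingers measure 117 mm over their backs; the gripper's body (75 mm by 190 mm) begins 51 mm behind the grasp point.
Start: joints at [-1.278, 0.22, 1.526, -0, 1.395, -0.126], TCP at [254.158, -570.981, 222.538] pointing down, gripper open.
Joint ranges: [-2.98, 2.98], [-0.91, 2.08], [0.09, 2.57], [-1.24, 4.39], [0.2, 2.65], [-2.68, 2.68]. Speed limits (rad/s): [2.57, 2.57, 3.01, 3.14, 3.14, 3.14].

### API

Orientations are given as [roll, pitch, yaw] about the fixed x, y, z axes, in that order (R = Rz(yaw) Ry(pitch) Rx(roll)).
In Python, from station import * gives the robot as it stands.
- The arm moves only by the tool step_arm, never from a script. Its argument "series" is one flat list of numbers, 5 for each row, row after row: the shift along the world's x, y, z as a fraction of full scale, then the turn about the world's z as a fraction of full scale, then the closure, from 0 (fully open) to 1 (shut). In form: [tx, ty, tz, spin, gripper, tx, ty, tz, spin, gripper, ...]. A call has 1 to 5 rows; each row is the pose to reach, as a shift and turn from the pose commanded when the call began, turning the shorter way round; what a row does not reach only later rows make up. Full scale, the value 1, is 80 mm for a shift and pi rad for a turn. A row lasts 1/8 s, in which the tool goes at most 62.5 mm and 10.7 degrees, less where a joint would pass 70% of its speed; a pose out of reach is approached as far as the arm can. A call with a number of a shift or a turn outside -1 to 1 is refused whole. A call with a gripper value outside its range is refused whole. The fingers move at their own pace and stop on an object; "squeeze" is the grip in N (left out, the last holds). Time passes only in rows, so rows that repeat a pose let the fingers close. It gives the time, the measured TCP pose, the force, the opening and the grip force at its end, in the units of the state.
- get_state(): the state, without advancing time (a new reading comes with each control period).
- grab_frame(name): name is "scene" or "top" or "wrist"; returns (picture, depth): 384x512x3 uint8, red, green, blue; 384x512 float32, mm along the optical axis (not along the pixel's ray), 0 where there is no reading.
- camera_model(name): a dict with "mtx" (3x3 intrinsics, pixels), "R" (3x3) and "t" (3): a world point X has camera coordinates R X + t; the wrist camera has in their place "mount" (4x4, takes a point from camera to tool coordinates, whose origin is the TCP and whose axes are the flange's). Camera axes: x right, y down, z forward; pixel columns grow to the right and rows downward; lengths in mm; the calibration is good to about 2 mm. A picture is of the moment at which its call begins: read the wrist's pose just before it. camera_model takes no time and is no camera call.
- hand_in(): hands the job in; it is judged then, once.
Trained networks look in the newest picture that a camera, given by its name, has taken for a name from the list of things; names that differ only in an ending like _2 or _b are one class to them, and where a whole thing is asked for, a point or a joint stands for the part that bears it (a point fixed in the world has none). Each returns a list of dicts, best first, with "p" (0 to 1); they miss things now and then, are a little off and sometimes report something else, mostly with a low value. They report only what shows in the picture. A call takes as long as a camera call.
- cut_out(thing, camera): "mask" (384x512 bool, what is visible of it).
- landmark_of(thing, camera): "xyz" ([x, y, z] in mm, in world coordinates, good to about 4 mm: a listed point, or the origin of a listed thing).
The state is a dict: "time_s": time; "joints": joint angles; "joint_velocities": joint speeds; "tau": joint torques, N m; "tool_pos": TCP position; "tool_rot": TCP orientation; "force": force on the tool from outside, world axes, zero at the start; "torque": the same for the moment, N m; "gripper_width": finger opening in mm; "gripper_force": force on a finger pad.
Only numpy, scipy, OpenCV 4.12 (cv2) and the standard library are available. Lean on these libraries where they do the work, as an engineer would, in place of code of your own. Each camera call takes 0.05 s, during which the arm holds its last target. There are 200 camera calls.

## Working session

There is one attempt and no reset: what is moved stays moved. The work goes in short steps, Python scripts to look and compute and a tool call to move; the robot and the scene stay as the last step left them, time stands still between calls to the robot, and variables do not carry over. Pictures are saved under pics/ and viewed, at most 10 in all, crops included, and the job is handed in when it is done.

Besides the shell and the picture viewer there is one more tool, called after "Request:" by a JSON object that holds its "name" and its "arguments", one argument or row to a line. step_arm: Moves the arm, as the interface text tells. Shift numbers are shares of 80 mm and turn numbers shares of pi rad, none past 1 either way. Its arguments: {"type":"object","properties":{"series":{"type":"array"},"squeeze":{"type":"number"}},"required":["series"]}

```bash
mkdir -p pics; ls
cat > h.py <<'E'
from station import *
import numpy as np, cv2
def save(n,f):
    im,d=grab_frame(n); cv2.imwrite(f'pics/{f}.png',cv2.cvtColor(im,cv2.COLOR_RGB2BGR)); return im,d
def cam(n,st=None):
    c=camera_model(n); K=np.array(c['mtx'])
    if 'R' in c:
        R=np.array(c['R']);t=np.array(c['t']); return K,R.T,-R.T@t
    from scipy.spatial.transform import Rotation as Ro
    M=np.array(c['mount']); Rt=Ro.from_euler('xyz',st['tool_rot']).as_matrix()
    return K,Rt@M[:3,:3],Rt@M[:3,3]+np.array(st['tool_pos'])
def pts(n,d,mask,st=None):
    K,R,o=cam(n,st); v,u=np.nonzero(mask&(d>0)); z=d[v,u]
    c=np.stack([(u-K[0,2])/K[0,0]*z,(v-K[1,2])/K[1,1]*z,z],1); return c@R.T+o
E
python3 - <<'E'
from h import *
print(get_state())
for n in ['top','scene']:
    im,d=save(n,n+'0')
    for t in ['stone','bench_hook','fence_foot','stone_holder','pocket_floor','thread_lock']:
        r=landmark_of(t,n); print(n,t,[(np.round(x['xyz']),round(x['p'],2)) for x in r[:2]])
    for t in ['stone','stone_holder']:
        r=cut_out(t,n)
        if r:
            P=pts(n,d,r[0]['mask']); print(t,len(P),np.percentile(P,[2,50,98],axis=0).round())
            top=P[abs(P[:,2]-np.percentile(P[:,2],70))<4]
            print(cv2.minAreaRect(top[:,:2].astype(np.float32)))
E
```

```text
pics
{'time_s': 0.0, 'joints': array([-1.27814848e+00,  2.21220571e-01,  1.52763734e+00, -1.86235642e-05,
        1.39470371e+00, -1.26111646e-01]), 'joint_velocities': array([ 2.39721141e-04,  3.08192680e-04, -4.00188507e-04, -8.64914412e-05,
       -3.09818413e-04, -1.26240492e-03]), 'tau': array([-6.42604118e-05, -4.94602776e+01, -3.87373245e+01,  6.98838173e-02,
        5.71281044e-02, -1.34964330e-04]), 'tool_pos': array([ 253.94134407, -570.38977957,  221.42682416]), 'tool_rot': array([-3.13963701e+00, -2.29468873e-04,  4.18762550e-01]), 'force': array([-0.10291432,  0.36968378, -0.11363593]), 'torque': array([ 0.00604079,  0.02253701, -0.01325499]), 'gripper_force': 0.0, 'gripper_width': 86.86212975115798}
top stone [(array([ 531., -112.,   18.]), 0.56), (array([494., 455.,  -3.]), 0.37)]
top bench_hook [(array([ 481., -110.,    2.]), 0.85)]
top fence_foot [(array([ 614., -110.,   22.]), 0.97), (array([494., 453.,  -2.]), 0.7)]
top stone_holder [(array([ 526., -397.,   -2.]), 0.71)]
top pocket_floor [(array([ 527., -402.,   11.]), 0.72)]
top thread_lock [(array([ 685., -188., 
[... 361 characters left out ...]
908935547)
scene stone [(array([ 530., -112.,   17.]), 0.48)]
scene bench_hook [(array([ 485., -112.,   -1.]), 0.67), (array([685., 185.,  -2.]), 0.54)]
scene fence_foot []
scene stone_holder [(array([ 528., -399.,    3.]), 0.67)]
scene pocket_floor [(array([ 526., -400.,    2.]), 0.17)]
scene thread_lock [(array([ 680., -184.,    2.]), 0.63)]
stone 248 [[ 487. -117.   26.]
 [ 517.  -64.   41.]
 [ 572.  -22.   44.]]
((531.97802734375, -75.116455078125), (111.17969512939453, 83.60584259033203), 81.83684539794922)
stone_holder 711 [[ 403. -466.    4.]
 [ 478. -415.   12.]
 [ 635. -332.   23.]]
((522.2108154296875, -401.4412841796875), (134.01235961914062, 233.7429962158203), 83.85322570800781)
```

View pics/top0.png

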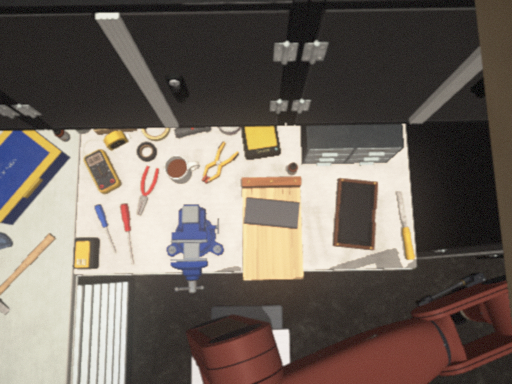

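View pics/scene0.png

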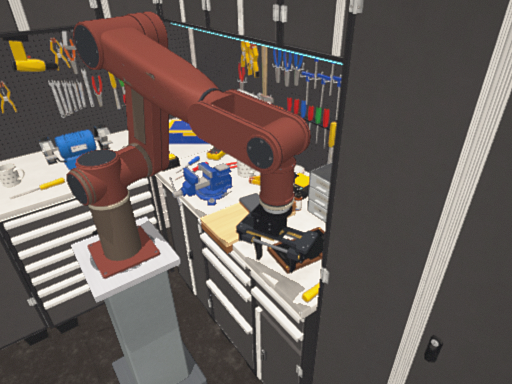

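The top view shows the stone at about (272,212) on the hook, skewed about 7°. The fence is at rows 178-187 and the holder is centred near (356,213). The scene view is half blocked by the arm. I'll measure the fence face and then start moving.

Run:
```python
from h import *
im,d=grab_frame('top')
P=pts('top',d,np.ones(d.shape,bool))
near=(abs(P[:,1]+110)<95)&(P[:,0]>560)&(P[:,0]<700)
for y0 in (-200,-150,-90,-30):
    q=P[near&(abs(P[:,1]-y0-5)<12)]
    t=q[q[:,2]>56]; b=q[q[:,2]<56]
    print(y0,'fence top x',t[:,0].min().round(1),t[:,0].max().round(1),t[:,2].mean().round(1))
    print(np.round(sorted(q[(q[:,0]<680)].tolist())[::6],0).tolist())
b=P[(abs(P[:,1]+110)<80)&(P[:,0]>360)&(P[:,0]<470)]; print('board z',np.median(b[:,2]))
# board y edges
for x0 in (370,420,460):
    q=P[(abs(P[:,0]-x0)<8)&(P[:,1]>-260)&(P[:,1]<40)&(P[:,2]>11)&(P[:,2]<25)]; print(x0,q[:,1].min(),q[:,1].max())
r=P[(abs(P[:,1]+400)<60)&(P[:,0]>645)]
print('behind holder', np.round(r[(r[:,2]>20)&(r[:,0]<900)].min(0)), np.round(r.max(0)))
```

```text
-200 fence top x 620.9 696.2 856.2
[[560.0, -196.0, 41.0], [563.0, -189.0, 42.0], [567.0, -200.0, 37.0], [575.0, -195.0, 15.0], [578.0, -192.0, 17.0], [581.0, -202.0, 17.0], [584.0, -188.0, 19.0], [588.0, -192.0, 17.0], [592.0, -196.0, 17.0], [595.0, -185.0, 17.0], [599.0, -203.0, 15.0], [602.0, -185.0, 20.0], [605.0, -186.0, 19.0], [609.0, -186.0, 19.0], [612.0, -203.0, 17.0], [616.0, -196.0, 18.0], [620.0, -186.0, 17.0], [621.0, -199.0, 26.0], [622.0, -186.0, 25.0], [622.0, -191.0, 1036.0], [622.0, -200.0, 1023.0], [622.0, -198.0, 1030.0], [622.0, -195.0, 752.0], [622.0, -187.0, 1035.0], [622.0, -186.0, 1032.0], [622.0, -189.0, 848.0], [622.0, -188.0, 1025.0], [622.0, -205.0, 781.0], [623.0, -201.0, 903.0], [623.0, -191.0, 1028.0], [623.0, -202.0, 688.0], [623.0, -190.0, 834.0], [623.0, -198.0, 704.0], [623.0, -188.0, 1031.0], [623.0, -196.0, 733.0], [623.0, -199.0, 1024.0], [623.0, -200.0, 781.0], [623.0, -190.0, 1026.0], [623.0, -192.0, 719.0], [623.0, -198.0, 1028.0], [623.0, -204.0, 970.0], [623.0, -203.0, 922.0], [623.0, -203.0, 1022.0], [623.0, -196.0, 1028.0], [623.0, -199.0
[... 28226 characters left out ...]
, -28.0, 1035.0], [625.0, -16.0, 1018.0], [625.0, -34.0, 1037.0], [625.0, -19.0, 1035.0], [625.0, -33.0, 1035.0], [626.0, -22.0, 1036.0], [626.0, -21.0, 1036.0], [626.0, -24.0, 1016.0], [626.0, -20.0, 68.0], [627.0, -16.0, 65.0], [630.0, -23.0, 67.0], [632.0, -33.0, 72.0], [634.0, -19.0, 64.0], [637.0, -16.0, 64.0], [641.0, -30.0, 64.0], [644.0, -16.0, 64.0], [647.0, -16.0, 65.0], [650.0, -36.0, 66.0], [668.0, -35.0, 5.0], [671.0, -35.0, 3.0], [674.0, -35.0, 6.0], [679.0, -28.0, 3.0]]
board z 18.463286372635594
370 -211.68945641990246 -14.394284904687964
420 -210.2813493157543 -15.201467067649574
460 -211.6795823582833 -12.279945348183624
behind holder [ 646. -460.   20.] [ 784. -340.  200.]
```

Request:
{"name": "step_arm", "arguments": {
  "series": [0.5,1,0,-0.06,0,0.5,1,0,-0.06,0]
}}

```text
time_s: 1.2
tool_pos: [295.0, -488.9, 222.2]
tool_rot: [-3.14, -0.0, 0.229]
force: [-0.3, -0.1, -0.1]
gripper_width: 87.5
gripper_force: 0.0
```

Request:
{"name": "step_arm", "arguments": {
  "series": [0.5,1,0,-0.073,0,0.5,1,0,-0.073,0]
}}

```text
time_s: 1.45
tool_pos: [335.2, -408.6, 222.6]
tool_rot: [-3.141, -0.0, -0.001]
force: [0.8, 0.2, -0.3]
gripper_width: 87.1
gripper_force: 0.0
```

Request:
{"name": "step_arm", "arguments": {
  "series": [0.5,1,0,0,0,0.5,1,0,0,0]
}}

```text
time_s: 1.7
tool_pos: [375.1, -328.6, 222.7]
tool_rot: [-3.141, -0.001, 0.003]
force: [-0.3, 0.3, -0.2]
gripper_width: 86.9
gripper_force: 0.0
```

Request:
{"name": "step_arm", "arguments": {
  "series": [0.5,1,0,0,0,0.5,1,0,0,0]
}}

```text
time_s: 1.95
tool_pos: [415.1, -248.6, 222.8]
tool_rot: [-3.141, -0.001, 0.003]
force: [0.0, 0.0, 0.5]
gripper_width: 87.1
gripper_force: 0.0
```

Request:
{"name": "step_arm", "arguments": {
  "series": [0.4,1,-0.5,0,0,0.4,1,-0.5,0,0]
}}

```text
time_s: 2.2
tool_pos: [446.3, -168.6, 181.6]
tool_rot: [-3.141, 0.0, 0.002]
force: [-0.2, 0.1, -0.3]
gripper_width: 87.0
gripper_force: 0.0
```

Request:
{"name": "step_arm", "arguments": {
  "series": [0,0.7,-1,0,0,0,0.7,-1,0,0,0,0.7,-1,0,0]
}}

```text
time_s: 2.58
tool_pos: [444.0, -113.0, 100.2]
tool_rot: [-3.139, 0.005, 0.003]
force: [0.4, 0.1, 0.7]
gripper_width: 86.9
gripper_force: 0.0
```

Request:
{"name": "step_arm", "arguments": {
  "series": [0,0,-0.9,0,0,0,0,-0.98,0,0,0,0,-1,0,0]
}}

```text
time_s: 2.95
tool_pos: [446.3, -115.7, 23.0]
tool_rot: [-3.141, 0.001, 0.0]
force: [-0.2, 0.2, 1.0]
gripper_width: 87.2
gripper_force: 0.0
```

Request:
{"name": "step_arm", "arguments": {
  "series": [0,0,-0.025,0,0,0.2,0.03,-0.03,0,0,0.4,0.03,-0.03,0,0,0.5,0.03,-0.03,0,0]
}}

```text
time_s: 3.45
tool_pos: [487.7, -113.1, 21.2]
tool_rot: [3.14, -0.001, 0.001]
force: [-5.1, -1.6, 3.2]
gripper_width: 86.8
gripper_force: 2.5
```

Request:
{"name": "step_arm", "arguments": {
  "series": [0.15,0,0,0,0,0.3,0,0,0,0,0.35,0,0,0,0]
}}

```text
time_s: 3.82
tool_pos: [514.2, -112.4, 20.4]
tool_rot: [-3.141, 0.002, 0.002]
force: [-7.2, -0.4, 6.1]
gripper_width: 87.3
gripper_force: 3.8
```

Request:
{"name": "step_arm", "arguments": {
  "series": [0.06,0,0,0,0,0.1,0,0,0,0]
}}

```text
time_s: 4.08
tool_pos: [519.1, -112.1, 20.0]
tool_rot: [-3.141, 0.008, 0.002]
force: [-22.9, -0.7, 16.3]
gripper_width: 86.9
gripper_force: 11.0
```

Request:
{"name": "step_arm", "arguments": {
  "series": [0.03,0,0,0,0,0.03,0,0,0,0]
}}

```text
time_s: 4.32
tool_pos: [519.0, -112.1, 19.8]
tool_rot: [-3.14, 0.013, 0.002]
force: [-24.1, -0.8, 20.8]
gripper_width: 87.0
gripper_force: 12.4
```

Request:
{"name": "step_arm", "arguments": {
  "series": [0,0,0.03,0,0,0,0,0.05,0,0]
}}

```text
time_s: 4.58
tool_pos: [518.9, -112.0, 21.4]
tool_rot: [-3.14, 0.012, 0.001]
force: [-12.8, -4.3, -5.0]
gripper_width: 87.0
gripper_force: 6.5
```

Request:
{"name": "step_arm", "arguments": {
  "series": [0,0,0.03,0,0,0,0,0.05,0,0]
}}

```text
time_s: 4.82
tool_pos: [518.7, -112.0, 25.1]
tool_rot: [-3.14, 0.012, 0.001]
force: [-13.3, -3.4, -4.9]
gripper_width: 86.9
gripper_force: 6.6
```

Run:
```python
from h import *
a,_=grab_frame('wrist'); b,_=grab_frame('scene')
cv2.imwrite('pics/w1.png',cv2.cvtColor(np.hstack([a[:, :],b[150:300,200:360].repeat(2,0).repeat(2,1)[:384,:288]] ),cv2.COLOR_RGB2BGR))
```

```text
Traceback (most recent call last):
ValueError: all the input array dimensions except for the concatenation axis must match exactly, but along dimension 0, the array at index 0 has size 384 and the array at index 1 has size 300
```

```bash
cat >> h.py <<'E'
def two(f):
    a,_=grab_frame('wrist'); b,_=grab_frame('scene'); c=cv2.resize(b[160:288,200:296],(288,384))
    cv2.imwrite(f'pics/{f}.png',cv2.cvtColor(np.hstack([a,c]),cv2.COLOR_RGB2BGR))
E
python3 -c "from h import *; two('w1')"
```

```text
(no output)
```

View pics/w1.png

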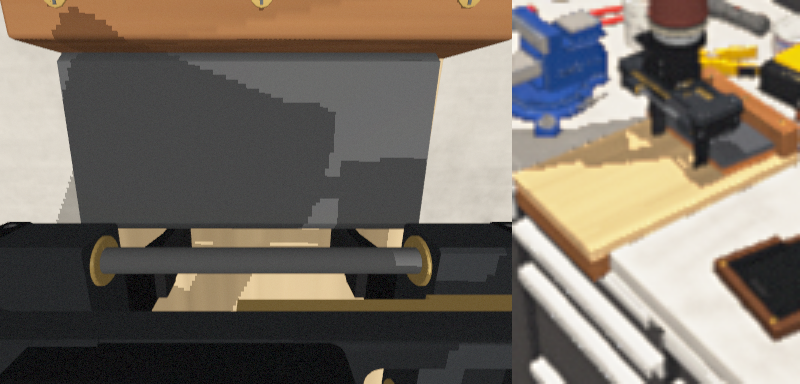

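The wrist view shows the stone square against the fence (far edge at row 55, cols 57-440) with both fingers on its near edge. I'll use the wrist depth to measure the tilt.

```bash
cat >> h.py <<'E'
def tilt(r0=70,r1=215,c0=110,c1=400):
    st=get_state(); im,d=grab_frame('wrist'); m=np.zeros(d.shape,bool); m[r0:r1,c0:c1]=1
    P=pts('wrist',d,m,st); c=np.median(P,0); P=P[np.linalg.norm(P-c,axis=1)<120]
    A=np.c_[P[:,0],P[:,1],np.ones(len(P))]; k=np.linalg.lstsq(A,P[:,2],rcond=None)[0]
    r=P[:,2]-A@k; k=np.linalg.lstsq(A[abs(r)<3],P[abs(r)<3,2],rcond=None)[0]
    print('tilt deg',np.degrees(np.arctan(-k[0])).round(1),'ky',k[1].round(3),'med',c.round(1),'x',P[:,0].min().round(),P[:,0].max().round(),'z near/far',(k@[P[:,0].min(),c[1],1]).round(1),(k@[P[:,0].max(),c[1],1]).round(1))
    print('F',st['force'].round(1),st['tool_pos'].round(1))
E
python3 -c "from h import *; tilt()"
```

```text
tilt deg 3.1 ky -0.0 med [ 578.1 -108.8   43.6] x 540.0 612.0 z near/far 45.7 41.8
F [-13.7  -4.   -3.6] [ 518.7 -112.    25. ]
```

Request:
{"name": "step_arm", "arguments": {
  "series": [0,0,0.05,0,0,0,0,0.1,0,0]
}}

```text
time_s: 5.32
tool_pos: [518.6, -111.9, 33.0]
tool_rot: [-3.14, 0.013, 0.001]
force: [-14.5, -2.7, -3.9]
gripper_width: 87.6
gripper_force: 6.9
```

Request:
{"name": "step_arm", "arguments": {
  "series": [0,0,0.05,0,0,0,0,0.1,0,0]
}}

```text
time_s: 5.58
tool_pos: [518.9, -111.9, 41.3]
tool_rot: [-3.14, 0.012, 0.001]
force: [-13.2, -3.9, -2.5]
gripper_width: 86.4
gripper_force: 6.6
```

```bash
python3 -c "from h import *; tilt()"
```

```text
tilt deg 13.4 ky -0.0 med [ 577.4 -108.4   51.6] x 539.0 614.0 z near/far 60.7 42.9
F [-13.2  -3.9  -2.5] [ 518.9 -111.9   41.3]
```

Request:
{"name": "step_arm", "arguments": {
  "series": [0,0,0.06,0,0,0,0,0.13,0,0]
}}

```text
time_s: 5.88
tool_pos: [520.4, -111.9, 52.4]
tool_rot: [-3.14, 0.009, 0.001]
force: [-7.4, -0.7, -1.5]
gripper_width: 86.7
gripper_force: 4.4
```

Request:
{"name": "step_arm", "arguments": {
  "series": [0.02,0,0.06,0,0,0.03,0,0.13,0,0]
}}

```text
time_s: 6.12
tool_pos: [524.4, -111.9, 63.5]
tool_rot: [-3.14, 0.006, 0.001]
force: [-6.2, 0.2, -1.1]
gripper_width: 87.2
gripper_force: 2.8
```

```bash
python3 -c "from h import *; tilt()"
```

```text
tilt deg 29.2 ky -0.0 med [ 581.2 -108.3   59.2] x 543.0 620.0 z near/far 80.7 37.3
F [-6.2  0.2 -1.1] [ 524.4 -111.9   63.5]
```

Request:
{"name": "step_arm", "arguments": {
  "series": [0.05,0,0.07,0,0,0.11,0,0.14,0,0]
}}

```text
time_s: 6.42
tool_pos: [531.6, -111.8, 74.8]
tool_rot: [-3.14, 0.01, 0.001]
force: [-15.5, -0.0, 5.4]
gripper_width: 87.0
gripper_force: 7.6
```

```bash
python3 -c "from h import *; tilt()"
```

```text
tilt deg 32.2 ky 0.002 med [ 587.6 -108.    63.8] x 548.0 628.0 z near/far 88.9 38.6
F [-15.5  -0.    5.4] [ 531.6 -111.8   74.8]
```

Request:
{"name": "step_arm", "arguments": {
  "series": [0.05,0,0.07,0,0,0.1,0,0.135,0,0]
}}

```text
time_s: 6.72
tool_pos: [541.0, -111.9, 86.3]
tool_rot: [-3.14, 0.007, 0.001]
force: [-9.8, 0.1, 3.6]
gripper_width: 87.5
gripper_force: 5.0
```

```bash
python3 -c "from h import *; tilt(130,215,150,360); two('w2')"
```

```text
tilt deg 47.5 ky -0.001 med [ 580.1 -108.2   81.9] x 556.0 603.0 z near/far 106.6 55.5
F [-9.8  0.1  3.6] [ 541.  -111.9   86.3]
```

View pics/w2.png

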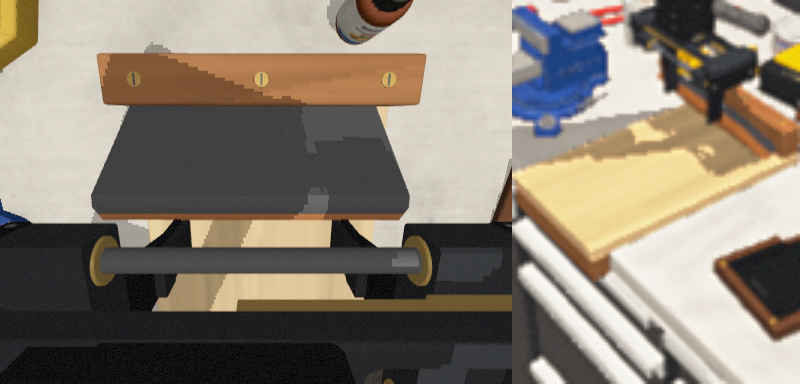

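The stone is tilted about 48°, pressed square to the fence, with the fingertips on the lower edge of its near side (row 215).

Request:
{"name": "step_arm", "arguments": {
  "series": [0.07,0,0.06,0,0,0.13,0,0.105,0,0]
}}

```text
time_s: 7.12
tool_pos: [552.5, -112.1, 95.7]
tool_rot: [-3.141, 0.004, 0.001]
force: [-8.8, 0.6, 7.5]
gripper_width: 87.0
gripper_force: 5.3
```

```bash
python3 -c "from h import *; tilt(130,190,150,360)"
```

```text
tilt deg 61.6 ky -0.002 med [ 596.3 -108.1   74.8] x 583.0 613.0 z near/far 99.9 43.1
F [-8.8  0.6  7.5] [ 552.5 -112.1   95.7]
```

Request:
{"name": "step_arm", "arguments": {
  "series": [0.08,0,0.045,0,0,0.16,0,0.08,0,0]
}}

```text
time_s: 7.42
tool_pos: [567.2, -112.3, 103.0]
tool_rot: [-3.141, -0.0, 0.001]
force: [-4.1, 0.5, 5.6]
gripper_width: 87.1
gripper_force: 3.0
```

```bash
python3 -c "from h import *; tilt(130,180,150,360)"
```

```text
tilt deg 62.6 ky -0.001 med [ 611.1 -108.1   63.8] x 600.0 629.0 z near/far 85.0 29.8
F [-4.1  0.5  5.6] [ 567.2 -112.3  103. ]
```

Request:
{"name": "step_arm", "arguments": {
  "series": [0.08,0,0.025,0,0,0.16,0,0.04,0,0]
}}

```text
time_s: 7.72
tool_pos: [581.0, -112.5, 106.2]
tool_rot: [3.141, -0.002, 0.001]
force: [-1.7, -0.5, 4.3]
gripper_width: 86.9
gripper_force: 1.9
```

Request:
{"name": "step_arm", "arguments": {
  "series": [0.06,0,0.008,0,0,0.12,0,0.012,0,0]
}}

```text
time_s: 7.98
tool_pos: [590.2, -112.6, 106.7]
tool_rot: [3.141, -0.001, 0.001]
force: [-8.1, 0.3, 8.8]
gripper_width: 87.0
gripper_force: 6.3
```

```bash
python3 -c "from h import *; two('w3')"
```

```text
(no output)
```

View pics/w3.png

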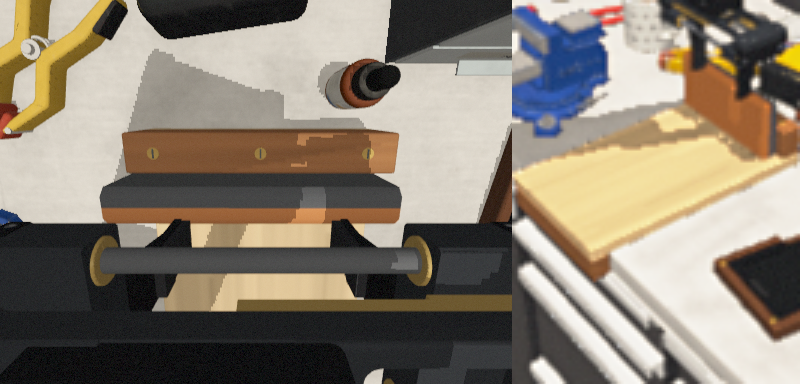

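The stone stands upright against the fence with orange towards the robot (orange strip at row 213, grey top at row 195). I'm backing off, rising and turning to grip across the thickness.

Request:
{"name": "step_arm", "arguments": {
  "series": [-0.15,0,0,0,0,-0.15,0,0.4,0,0,-0.15,0,0.8,0,0]
}}

```text
time_s: 8.45
tool_pos: [576.0, -112.3, 169.2]
tool_rot: [-3.141, 0.002, 0.001]
force: [1.7, 0.0, 0.4]
gripper_width: 86.8
gripper_force: 0.0
```

Request:
{"name": "step_arm", "arguments": {
  "series": [0.1,0.05,0.1,0.059,0,0.1,0.05,0.1,0.118,0,0.1,0.05,0.1,0.177,0,0.1,0.05,0.1,0.236,0,0.1,0.05,0.1,0.295,0]
}}

```text
time_s: 9.07
tool_pos: [584.6, -108.4, 177.0]
tool_rot: [-3.141, 0.0, 0.934]
force: [-0.1, -0.6, 0.4]
gripper_width: 87.0
gripper_force: 0.0
```

Request:
{"name": "step_arm", "arguments": {
  "series": [0.2,0,0,0.059,0,0.2,0,0,0.118,0,0.2,0,0,0.177,0,0.2,0,0,0.205,0,0.2,0,0,0.205,0]
}}

```text
time_s: 9.7
tool_pos: [600.7, -108.5, 177.1]
tool_rot: [-3.141, -0.0, 1.571]
force: [-0.2, 0.4, 0.6]
gripper_width: 87.0
gripper_force: 0.0
```

Run:
```python
from h import *
st=get_state(); im,d=grab_frame('wrist'); cv2.imwrite('pics/w4.png',cv2.cvtColor(im,cv2.COLOR_RGB2BGR))
r=cut_out('stone','wrist'); print(len(r),[x['p'] for x in r][:2])
if r:
    P=pts('wrist',d,r[0]['mask'],st); T=P[abs(P[:,2]-108)<8]; print('wrist',len(P),len(T),np.percentile(T,[2,50,98],axis=0).round(1),cv2.minAreaRect(T[:,:2].astype(np.float32)))
print([(np.round(x['xyz'],1),round(x['p'],2)) for x in landmark_of('stone_mid','wrist')][:2])
print(st['tool_pos'].round(1),st['tool_rot'].round(3),st['force'].round(1))
```

```text
1 [0.69]
wrist 4880 4880 [[ 596.7 -192.3  102.5]
 [ 607.9  -82.2  106.9]
 [ 619.5  -19.1  108.6]] ((608.1296997070312, -106.93824768066406), (24.045856475830078, 180.42137145996094), 0.03386014699935913)
[]
[ 600.7 -108.5  177.1] [-3.141 -0.     1.571] [-0.2  0.4  0.6]
```

View pics/w4.png

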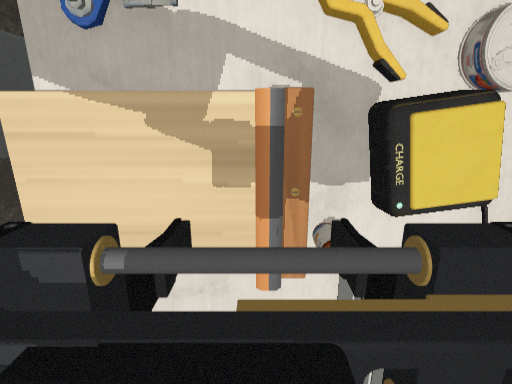

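The stone stands upright along y at x≈608, square to the fence, with orange on the left at col 262. The bottle stays clear of the gripper. Next I go down and grip.

Request:
{"name": "step_arm", "arguments": {
  "series": [0.093,0.02,0,0,0,0.093,0.02,-0.5,0,0,0.093,0.02,-0.8,0,0]
}}

```text
time_s: 10.22
tool_pos: [608.6, -106.7, 112.3]
tool_rot: [-3.141, -0.0, 1.571]
force: [0.2, 0.4, -0.3]
gripper_width: 86.7
gripper_force: 0.0
```

Request:
{"name": "step_arm", "arguments": {
  "series": [0,0,-0.3,0,0,0,0,-0.48,0,0,0,0,-0.48,0,0.5]
}}

```text
time_s: 10.6
tool_pos: [608.2, -106.7, 74.3]
tool_rot: [-3.139, -0.001, 1.572]
force: [0.6, -0.4, 0.1]
gripper_width: 82.9
gripper_force: 0.0
```

Request:
{"name": "step_arm", "arguments": {
  "series": [0,0,0,0,0.8,0,0,0,0,0.9,0,0,0,0,0.9,0,0,0,0,0.9],
  "squeeze": 35
}}

```text
time_s: 11.1
tool_pos: [609.0, -107.1, 75.9]
tool_rot: [3.141, 0.0, 1.572]
force: [-0.4, -0.4, 0.6]
gripper_width: 45.4
gripper_force: 0.0
```

Request:
{"name": "step_arm", "arguments": {
  "series": [0,0,0,0,0.9,0,0,0,0,0.9,0,0,0,0,0.9,0,0,0,0,0.9]
}}

```text
time_s: 11.6
tool_pos: [608.1, -107.0, 75.4]
tool_rot: [-3.14, -0.0, 1.572]
force: [-5.5, 0.2, 3.7]
gripper_width: 23.9
gripper_force: 35.0
```

Request:
{"name": "step_arm", "arguments": {
  "series": [-0.02,0,0.1,0,1,-0.04,0,0.4,0,1,-0.04,0,0.6,0,1]
}}

```text
time_s: 11.98
tool_pos: [605.6, -106.9, 123.9]
tool_rot: [3.141, -0.0, 1.572]
force: [0.9, 0.4, -6.8]
gripper_width: 24.0
gripper_force: 35.0
```

The stone is held, about 7 N. I'll refine the holder pose by casting mask pixels onto its rim plane while carrying the stone over.

```bash
cat >> h.py <<'E'
def ray(n,uv,z,st=None):
    K,R,o=cam(n,st); uv=np.atleast_2d(uv).astype(float)
    v=np.c_[(uv[:,0]-K[0,2])/K[0,0],(uv[:,1]-K[1,2])/K[1,1],np.ones(len(uv))]@R.T
    return o+v*((z-o[2])/v[:,2])[:,None]
E
python3 - <<'E'
from h import *
im,d=grab_frame('top'); r=cut_out('stone_holder','top')[0]; m=r['mask'].astype(np.uint8)
c=max(cv2.findContours(m,0,1)[0],key=cv2.contourArea)[:,0,:]
print('rim',cv2.minAreaRect(ray('top',c,22)[:,:2].astype(np.float32)))
g=im.astype(int).sum(2); dark=((g<120)&(cv2.erode(m,np.ones((3,3)))>0)).astype(np.uint8)
dark=cv2.morphologyEx(dark,cv2.MORPH_OPEN,np.ones((5,5)))
c=max(cv2.findContours(dark,0,1)[0],key=cv2.contourArea)[:,0,:]
print('pocket@22',cv2.minAreaRect(ray('top',c,22)[:,:2].astype(np.float32)),'@10',cv2.minAreaRect(ray('top',c,10)[:,:2].astype(np.float32)))
for _ in range(2): print([np.round(x['xyz'],1) for x in landmark_of('pocket_floor','top')][:1])
E
```

```text
rim ((527.8939819335938, -397.01812744140625), (139.7872314453125, 236.3901824951172), 82.86215209960938)Traceback (most recent call last):
  File "<stdin>", line 7, in <module>
ValueError: max() iterable argument is empty
```

Request:
{"name": "step_arm", "arguments": {
  "series": [-0.25,-0.5,0.3,-0.05,1,-0.5,-1,0.3,-0.1,1,-0.5,-1,0.3,-0.15,1,-0.5,-1,0.3,-0.2,1,-0.5,-1,0.3,-0.25,1]
}}

```text
time_s: 12.7
tool_pos: [565.0, -187.0, 146.3]
tool_rot: [-3.14, 0.0, 0.781]
force: [-0.1, -0.0, -6.2]
gripper_width: 23.5
gripper_force: 35.0
```

Request:
{"name": "step_arm", "arguments": {
  "series": [-0.2,-0.5,0,-0.05,1,-0.4,-1,0,-0.1,1,-0.4,-1,0,-0.15,1,-0.4,-1,0,-0.2,1,-0.4,-1,0,-0.25,1]
}}

```text
time_s: 13.32
tool_pos: [533.0, -266.9, 146.3]
tool_rot: [-3.141, 0.001, -0.005]
force: [0.3, 0.2, -5.8]
gripper_width: 24.0
gripper_force: 35.0
```

Request:
{"name": "step_arm", "arguments": {
  "series": [0,-0.5,0,-0.03,1,0,-1,0,-0.039,1,0,-1,0,-0.039,1]
}}

```text
time_s: 13.7
tool_pos: [532.9, -349.8, 146.5]
tool_rot: [3.141, 0.0, -0.125]
force: [-0.0, 0.2, -6.5]
gripper_width: 23.9
gripper_force: 35.0
```

Request:
{"name": "step_arm", "arguments": {
  "series": [-0.014,-0.22,0,0,1,-0.014,-0.22,-0.3,0,1,-0.014,-0.22,-0.6,0,1,-0.014,-0.22,-0.78,0,1,-0.014,-0.22,-0.78,0,1]
}}

```text
time_s: 14.32
tool_pos: [531.5, -363.6, 83.3]
tool_rot: [-3.14, 0.003, -0.121]
force: [-0.5, 0.6, -6.6]
gripper_width: 23.8
gripper_force: 35.0
```

Run:
```python
from h import *
st=get_state(); print(st['tool_pos'].round(1),st['force'].round(1))
a,_=grab_frame('wrist'); b,_=grab_frame('scene'); c=cv2.resize(b[210:290,240:340],(288,230)); c=np.vstack([c,np.zeros((154,288,3),np.uint8)])
cv2.imwrite('pics/w5.png',cv2.cvtColor(np.hstack([a,c]),cv2.COLOR_RGB2BGR))
```

```text
[ 531.5 -363.6   83.3] [-0.5  0.6 -6.6]
```

View pics/w5.png

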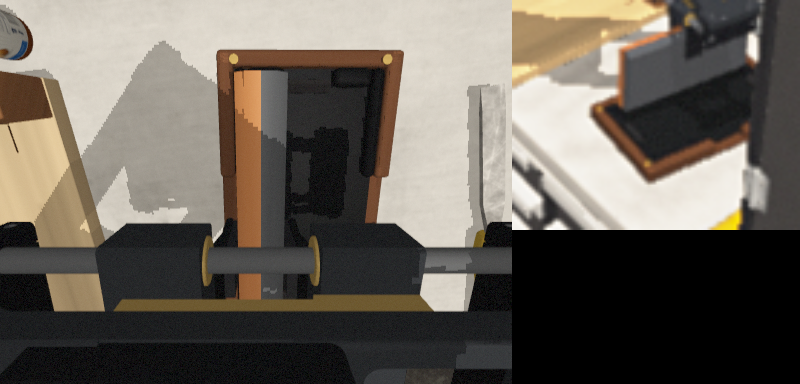

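Run:
```python
from h import *
st=get_state(); print(st['tool_pos'].round(1),st['time_s'])
Q=ray('wrist',[[217,51],[404,51],[222,175]],22,st); S=ray('wrist',[[238,71],[288,71],[262,71]],83.3+33,st)
c=np.array([528,-398]);a=-.124;ux=np.array([np.cos(a),np.sin(a)]);uy=np.array([-ux[1],ux[0]])
for n,X in (('rim far corners+left edge',Q),('stone far top',S)):
    for p in X: print(n,p.round(1),'u',((p[:2]-c)@ux).round(1),'v',((p[:2]-c)@uy).round(1))
t=st['tool_pos'][:2]-c; print('tcp u v',(t@ux).round(1),(t@uy).round(1))
```

```text
[ 533.  -364.8   85.8] 14.425
rim far corners+left edge [ 652.6 -347.5   22. ] u 117.4 v 65.6
rim far corners+left edge [ 636.2 -482.7   22. ] u 117.9 v -70.7
rim far corners+left edge [ 561.  -336.7   22. ] u 25.2 v 64.9
stone far top [ 623.9 -366.1  116.3] u 91.3 v 43.5
stone far top [ 621.4 -387.5  116.3] u 91.3 v 22.0
stone far top [ 622.7 -376.3  116.3] u 91.3 v 33.2
tcp u v 0.8 33.5
```

Request:
{"name": "step_arm", "arguments": {
  "series": [-0.017,-0.036,0,0,1,-0.017,-0.036,-0.1,0,1,-0.017,-0.036,-0.17,0,1,-0.017,-0.036,-0.17,0,1]
}}

```text
time_s: 14.92
tool_pos: [530.5, -366.9, 70.4]
tool_rot: [-3.14, 0.002, -0.122]
force: [-0.3, -0.1, -6.2]
gripper_width: 23.8
gripper_force: 35.0
```

Request:
{"name": "step_arm", "arguments": {
  "series": [0,0,-0.02,0,1,0,0,-0.04,0,1,0,0,-0.04,0,1]
}}

```text
time_s: 15.3
tool_pos: [531.1, -367.4, 68.2]
tool_rot: [-3.141, 0.0, -0.122]
force: [-0.1, 0.5, -6.0]
gripper_width: 23.7
gripper_force: 35.0
```

Request:
{"name": "step_arm", "arguments": {
  "series": [0,0,-0.02,0,1,0,0,-0.03,0,1,0,0,-0.03,0,1]
}}

```text
time_s: 15.68
tool_pos: [531.4, -367.7, 67.5]
tool_rot: [3.141, -0.001, -0.122]
force: [-3.7, 2.7, 4.7]
gripper_width: 23.6
gripper_force: 35.0
```

On the pocket floor: bottom at z≈10.5 and the force has reversed. I'm easing off and releasing.

Request:
{"name": "step_arm", "arguments": {
  "series": [0,0,0.01,0,1,0,0,0.01,0,0.68,0,0,0.01,0,0.6,0,0,0.01,0,0.5,0,0,0.01,0,0.4]
}}

```text
time_s: 16.3
tool_pos: [531.3, -367.6, 66.8]
tool_rot: [3.141, -0.0, -0.122]
force: [-0.3, -0.1, -0.2]
gripper_width: 46.4
gripper_force: 0.0
```

Request:
{"name": "step_arm", "arguments": {
  "series": [0,0,0,0,0,0,0,0,0,0,0,0,0.1,0,0,0,0,0.5,0,0,0,0,0.9,0,0]
}}

```text
time_s: 16.92
tool_pos: [531.0, -367.3, 139.7]
tool_rot: [-3.141, 0.0, -0.122]
force: [0.6, 0.4, 0.2]
gripper_width: 85.9
gripper_force: 0.0
```

Run:
```python
from h import *
st=get_state(); print(st['tool_pos'].round(1))
im,d=save('wrist','w6')
r=cut_out('stone','wrist')
if r:
    P=pts('wrist',d,r[0]['mask'],st); z=np.percentile(P[:,2],80); T=P[abs(P[:,2]-z)<6]; print(r[0]['p'],z,len(T),cv2.minAreaRect(T[:,:2].astype(np.float32)),np.percentile(T,[1,99],axis=0).round(1))
```

```text
[ 531.  -367.3  139.7]
0.72 99.58612518861048 5901 ((536.9848022460938, -368.17572021484375), (24.053245544433594, 169.65350341796875), 83.06541442871094) [[ 456.9 -387.5   94.2]
 [ 620.1 -349.8  100.6]]
```

View pics/w6.png

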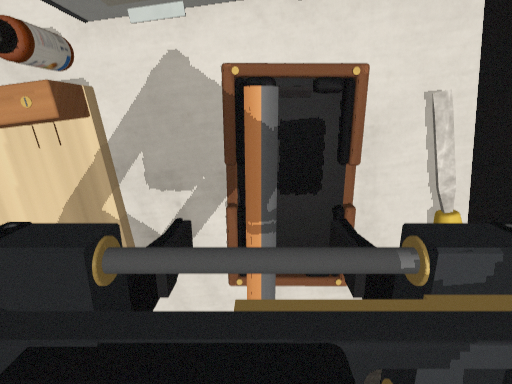

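The stone stands upright by itself in the pocket, orange on the left (cols 245-262), top at z≈100. Next I turn so both fingers lie along its length, then use the fingertips on its top edge to ease it over toward the grey side.

Request:
{"name": "step_arm", "arguments": {
  "series": [0,0,0.1,0.059,0,0,0,0.1,0.118,0,0,0,0.1,0.177,0,0,0,0.1,0.236,0,-0.015,-0.12,0.1,0.295,0]
}}

```text
time_s: 17.65
tool_pos: [529.8, -376.4, 146.1]
tool_rot: [-3.141, -0.0, 0.812]
force: [-0.4, -0.1, 0.1]
gripper_width: 86.8
gripper_force: 0.0
```

Request:
{"name": "step_arm", "arguments": {
  "series": [0,0,0,0.059,0,0,0,0,0.118,0,0,0,0,0.177,0,0,0,-0.2,0.205,0,0,0,-0.47,0.205,0]
}}

```text
time_s: 18.27
tool_pos: [530.1, -377.3, 108.6]
tool_rot: [3.141, 0.001, 1.448]
force: [0.3, -0.8, -0.8]
gripper_width: 87.2
gripper_force: 0.0
```

Request:
{"name": "step_arm", "arguments": {
  "series": [0,0,-0.03,0,0,0,0,-0.03,0,0,0,0,-0.03,0,0]
}}

```text
time_s: 18.65
tool_pos: [530.4, -377.4, 107.5]
tool_rot: [3.141, 0.001, 1.449]
force: [-0.1, -0.2, 0.1]
gripper_width: 87.2
gripper_force: 0.0
```

Request:
{"name": "step_arm", "arguments": {
  "series": [0,0,-0.05,0,0,0,0,-0.08,0,0,0,0,-0.08,0,0]
}}

```text
time_s: 19.02
tool_pos: [530.0, -377.2, 100.4]
tool_rot: [3.141, 0.0, 1.449]
force: [-0.7, -0.0, 1.0]
gripper_width: 87.2
gripper_force: 0.4
```

Request:
{"name": "step_arm", "arguments": {
  "series": [0,0,-0.015,0,0,0,0,-0.025,0,0,0,0,-0.025,0,0]
}}

```text
time_s: 19.4
tool_pos: [530.0, -377.9, 100.3]
tool_rot: [3.141, 0.002, 1.449]
force: [-4.5, 1.3, 10.1]
gripper_width: 87.2
gripper_force: 5.0
```

Request:
{"name": "step_arm", "arguments": {
  "series": [-0.006,-0.05,0.002,0,0,-0.012,-0.1,0.008,0,0,-0.012,-0.1,0.008,0,0]
}}

```text
time_s: 19.77
tool_pos: [529.0, -386.0, 100.3]
tool_rot: [3.141, 0.001, 1.449]
force: [-2.0, 0.6, 7.0]
gripper_width: 87.0
gripper_force: 3.3
```

```bash
cat >> h.py <<'E'
def top_tilt():
    st=get_state(); im,d=grab_frame('wrist'); r=cut_out('stone','wrist')
    c=np.array([530.,-367.5]); uy=np.array([.124,.992])
    if not r: return print('none')
    P=pts('wrist',d,r[0]['mask'],st); v=(P[:,:2]-c)@uy
    print('n',len(P),'v,z pct',np.percentile(v,[1,50,99]).round(1),np.percentile(P[:,2],[1,50,99]).round(1))
    hsv=cv2.cvtColor(im,cv2.COLOR_RGB2HSV); o=r[0]['mask']&(hsv[...,1]>110)
    for nm,m in(('orange',o),('grey',r[0]['mask']&(hsv[...,1]<70))):
        Q=pts('wrist',d,m,st)
        if len(Q)<80: continue
        q=(Q[:,:2]-c)@uy
        (cx,cy),(w,h),a=cv2.minAreaRect(np.c_[q,Q[:,2]].astype(np.float32)); 
        l=cv2.fitLine(np.c_[q,Q[:,2]].astype(np.float32),cv2.DIST_HUBER,0,.01,.01).ravel()
        print(nm,len(Q),'slope deg',np.degrees(np.arctan2(l[1],l[0])).round(1),'v',np.percentile(q,[2,98]).round(1),'z',np.percentile(Q[:,2],[2,98]).round(1))
    t=st['tool_pos']; print('tip v',((t[:2]-c)@uy).round(1),'z',t[2].round(1),'F v',(st['force'][:2]@uy).round(1),'z',st['force'][2].round(1))
E
python3 -c "from h import *; top_tilt()"
```

```text
n 18143 v,z pct [-19.8   2.9  11.1] [ 17.5  95.5 101. ]
orange 14896 slope deg -82.0 v [-8.2 10.9] z [ 20.  100.8]
grey 3108 slope deg 30.4 v [-20.2  -9.3] z [ 93.4 100.5]
tip v -18.5 z 100.3 F v 0.3 z 7.0
```

Request:
{"name": "step_arm", "arguments": {
  "series": [-0.006,-0.05,-0.002,0,0,-0.012,-0.1,-0.008,0,0,-0.012,-0.1,-0.008,0,0]
}}

```text
time_s: 20.25
tool_pos: [528.0, -394.3, 99.7]
tool_rot: [3.141, 0.002, 1.449]
force: [-2.2, -1.1, 6.4]
gripper_width: 87.1
gripper_force: 3.2
```

```bash
python3 -c "from h import *; top_tilt()"
```

```text
n 19877 v,z pct [-26.5  -3.8  10.1] [ 19.5  91.7 100.8]
orange 17089 slope deg -77.6 v [-16.5   9.8] z [ 21.8 100.6]
grey 2708 slope deg 63.6 v [-59.9 -17.7] z [ 9.9 99.7]
tip v -26.8 z 99.7 F v -1.4 z 6.4
```

Request:
{"name": "step_arm", "arguments": {
  "series": [-0.006,-0.05,-0.012,0,0,-0.012,-0.1,-0.025,0,0,-0.012,-0.1,-0.025,0,0]
}}

```text
time_s: 20.72
tool_pos: [527.0, -403.0, 98.1]
tool_rot: [3.141, 0.003, 1.449]
force: [-3.2, -1.6, 7.1]
gripper_width: 86.8
gripper_force: 3.9
```

```bash
python3 -c "from h import *; top_tilt()"
```

```text
n 22055 v,z pct [-33.2 -10.4   9.2] [21.  86.9 99.8]
orange 19617 slope deg -71.9 v [-25.2   8.7] z [22.5 99.6]
grey 2418 slope deg 30.4 v [-35.9 -26.3] z [89.5 98.1]
tip v -35.5 z 98.1 F v -2.0 z 7.1
```

Request:
{"name": "step_arm", "arguments": {
  "series": [-0.006,-0.05,-0.014,0,0,-0.012,-0.1,-0.029,0,0,-0.018,-0.143,-0.043,0,0,-0.023,-0.186,-0.057,0,0]
}}

```text
time_s: 21.32
tool_pos: [525.2, -418.0, 93.5]
tool_rot: [3.14, 0.004, 1.449]
force: [-2.2, -2.5, 5.2]
gripper_width: 86.8
gripper_force: 3.2
```

```bash
python3 -c "from h import *; top_tilt()"
```

```text
n 25737 v,z pct [-46.5 -20.9   6.8] [23.8 78.9 96.2]
orange 23933 slope deg -62.1 v [-40.1   6.1] z [25.3 95.9]
grey 1771 slope deg 33.4 v [-47.3 -41.5] z [89.  93.5]
tip v -50.7 z 93.5 F v -2.7 z 5.2
```

Request:
{"name": "step_arm", "arguments": {
  "series": [-0.005,-0.043,-0.025,0,0,-0.01,-0.085,-0.05,0,0,-0.016,-0.128,-0.075,0,0,-0.021,-0.17,-0.1,0,0]
}}

```text
time_s: 21.92
tool_pos: [523.7, -432.2, 85.7]
tool_rot: [3.14, 0.005, 1.449]
force: [-1.4, -4.2, 4.3]
gripper_width: 87.5
gripper_force: 3.3
```

```bash
python3 -c "from h import *; top_tilt()"
```

```text
n 30169 v,z pct [-60.  -29.5   4.9] [25.8 70.6 89.6]
orange 28725 slope deg -51.6 v [-53.6   4.1] z [26.9 89.3]
grey 1357 slope deg 43.3 v [-61.5 -55.2] z [79.7 85.3]
tip v -65.0 z 85.7 F v -4.4 z 4.3
```

Request:
{"name": "step_arm", "arguments": {
  "series": [-0.005,-0.036,-0.033,0,0,-0.009,-0.072,-0.066,0,0,-0.014,-0.109,-0.1,0,0,-0.018,-0.145,-0.133,0,0]
}}

```text
time_s: 22.52
tool_pos: [522.3, -443.7, 74.6]
tool_rot: [3.14, 0.004, 1.449]
force: [-1.8, -5.1, 3.8]
gripper_width: 86.9
gripper_force: 3.0
```

```bash
python3 -c "from h import *; top_tilt()"
```

```text
none
```

```bash
cat >> h.py <<'E'
def tt():
    st=get_state(); im,d=grab_frame('wrist'); hsv=cv2.cvtColor(im,cv2.COLOR_RGB2HSV)
    c=np.array([530.,-367.5]); uy=np.array([.124,.992]); ux=np.array([.992,-.124])
    Q=pts('wrist',d,(hsv[...,1]>110)&(hsv[...,0]<25),st); q=(Q[:,:2]-c)@uy; u=(Q[:,:2]-c)@ux
    k=(abs(u)<70)&(q<40)&(q>-110)&(Q[:,2]>26); q,z=q[k],Q[k,2]
    l=cv2.fitLine(np.c_[q,z].astype(np.float32),cv2.DIST_HUBER,0,.01,.01).ravel()
    print('n',len(q),'slope',np.degrees(np.arctan(l[1]/l[0])).round(1),'v',np.percentile(q,[1,99]).round(1),'z',np.percentile(z,[1,99]).round(1))
    t=st['tool_pos']; print('tip v',((t[:2]-c)@uy).round(1),'z',t[2].round(1),'F v',(st['force'][:2]@uy).round(1),'z',st['force'][2].round(1))
E
python3 -c "from h import *; tt()"
```

```text
n 32130 slope -41.6 v [-65.9   4.9] z [ 28.4 173.9]
tip v -76.5 z 74.2 F v -5.7 z 3.3
```

Request:
{"name": "step_arm", "arguments": {
  "series": [-0.004,-0.03,-0.039,0,0,-0.008,-0.06,-0.079,0,0,-0.011,-0.088,-0.118,0,0,-0.0146,-0.117,-0.158,0,0]
}}

```text
time_s: 23.18
tool_pos: [520.8, -450.9, 60.1]
tool_rot: [3.141, 0.0, 1.449]
force: [-1.0, -4.3, 0.2]
gripper_width: 86.9
gripper_force: 1.7
```

```bash
python3 -c "from h import *; tt()"
```

```text
n 37076 slope -28.1 v [-73.1   7.4] z [ 29.9 159.7]
tip v -83.8 z 60.1 F v -4.4 z 0.2
```

Request:
{"name": "step_arm", "arguments": {
  "series": [0.003,0.025,0,0,0,0.002,0.015,-0.03,0,0,0,0,-0.065,0,0,-0.001,-0.008,-0.095,0,0]
}}

```text
time_s: 23.72
tool_pos: [520.7, -450.9, 52.4]
tool_rot: [-3.141, -0.0, 1.449]
force: [-0.5, -4.0, -0.7]
gripper_width: 87.4
gripper_force: 1.4
```

```bash
python3 -c "from h import *; tt()"
```

```text
n 39515 slope -21.8 v [-70.4  10.9] z [ 29.1 151.9]
tip v -83.9 z 52.4 F v -4.0 z -0.7
```

Request:
{"name": "step_arm", "arguments": {
  "series": [0.003,0.025,0,0,0,0.006,0.05,-0.01,0,0,0.008,0.065,-0.025,0,0,0.008,0.065,-0.05,0,0]
}}

```text
time_s: 24.28
tool_pos: [521.5, -446.2, 49.0]
tool_rot: [3.141, 0.001, 1.449]
force: [-1.0, -5.4, 0.8]
gripper_width: 86.8
gripper_force: 2.3
```

```bash
python3 -c "from h import *; tt()"
```

```text
n 40875 slope -19.1 v [-66.3  16.9] z [ 28.7 148.4]
tip v -79.1 z 49.0 F v -5.5 z 0.8
```

Request:
{"name": "step_arm", "arguments": {
  "series": [0.003,0.02,-0.01,0,0,0.005,0.04,-0.025,0,0,0.005,0.04,-0.045,0,0,0.005,0.04,-0.06,0,0]
}}

```text
time_s: 24.82
tool_pos: [521.5, -446.8, 46.0]
tool_rot: [3.14, 0.007, 1.449]
force: [-4.5, -12.5, 3.1]
gripper_width: 87.1
gripper_force: 6.6
```

```bash
python3 -c "from h import *; tt()"
```

```text
n 42001 slope -16.9 v [-67.1  17. ] z [ 28.4 145.2]
tip v -79.7 z 46.0 F v -13.0 z 3.1
```

Request:
{"name": "step_arm", "arguments": {
  "series": [0,-0.003,-0.025,0,0,0,-0.007,-0.05,0,0,-0.001,-0.012,-0.075,0,0,-0.002,-0.016,-0.1,0,0]
}}

```text
time_s: 25.38
tool_pos: [521.4, -449.2, 38.6]
tool_rot: [3.139, 0.008, 1.448]
force: [-4.8, -14.2, 3.5]
gripper_width: 87.4
gripper_force: 7.7
```

```bash
python3 -c "from h import *; tt()"
```

```text
n 44627 slope -11.4 v [-69.9  16.4] z [ 28.7 137.9]
tip v -82.1 z 38.6 F v -14.7 z 3.5
```

Request:
{"name": "step_arm", "arguments": {
  "series": [0,-0.002,-0.025,0,0,0,-0.004,-0.05,0,0,-0.001,-0.006,-0.075,0,0,-0.001,-0.01,-0.1,0,0]
}}

```text
time_s: 25.92
tool_pos: [521.2, -451.0, 30.8]
tool_rot: [3.139, 0.01, 1.448]
force: [-4.8, -17.6, 2.4]
gripper_width: 87.1
gripper_force: 9.0
```

```bash
python3 -c "from h import *; tt()"
```

```text
n 47013 slope -5.8 v [-72.2  15.3] z [ 29.1 129.9]
tip v -84.0 z 30.8 F v -18.1 z 2.4
```

Request:
{"name": "step_arm", "arguments": {
  "series": [0,-0.004,-0.025,0,0,0,-0.008,-0.05,0,0,-0.001,-0.012,-0.07,0,0,-0.001,-0.016,-0.09,0,0]
}}

```text
time_s: 26.48
tool_pos: [521.1, -452.4, 23.5]
tool_rot: [3.139, 0.01, 1.448]
force: [-5.4, -16.9, 2.1]
gripper_width: 87.1
gripper_force: 8.9
```

```bash
python3 -c "from h import *; tt()"
```

```text
n 49039 slope -0.7 v [-73.3  14.2] z [ 29.1 122.6]
tip v -85.3 z 23.5 F v -17.4 z 2.1
```

The stone is almost flat (0.7°). I'm backing off, rising, and moving over the stone to press it home.

Request:
{"name": "step_arm", "arguments": {
  "series": [-0.02,-0.16,0,0,0,-0.02,-0.16,0.3,0,0,-0.02,-0.16,0.9,0,0]
}}

```text
time_s: 26.9
tool_pos: [518.7, -456.3, 91.3]
tool_rot: [-3.137, -0.005, 1.45]
force: [1.1, -0.9, 0.9]
gripper_width: 87.1
gripper_force: 0.0
```

Request:
{"name": "step_arm", "arguments": {
  "series": [0,0,0.9,0,0,0,0,0.9,0,0,0,0,0.9,0,0]
}}

```text
time_s: 27.28
tool_pos: [520.8, -458.7, 167.0]
tool_rot: [3.139, 0.001, 1.45]
force: [0.0, -0.1, 0.3]
gripper_width: 87.1
gripper_force: 0.0
```

```bash
cat >> h.py <<'E'
def flat():
    st=get_state(); im,d=grab_frame('wrist'); hsv=cv2.cvtColor(im,cv2.COLOR_RGB2HSV)
    P=pts('wrist',d,(hsv[...,1]>110)&(hsv[...,0]<25),st); k=(abs(P[:,0]-528)<110)&(abs(P[:,1]+400)<75)&(P[:,2]>27)&(P[:,2]<60); P=P[k]
    a=-.124; ux=np.array([np.cos(a),np.sin(a)]); uy=np.array([-ux[1],ux[0]]); c=np.array([528,-400.])
    u=(P[:,:2]-c)@ux; v=(P[:,:2]-c)@uy; A=np.c_[u,v,np.ones(len(u))]; q=np.linalg.lstsq(A,P[:,2],rcond=None)[0]
    print(len(P),'slopes u,v',q[:2].round(4),'z0',q[2].round(1),'u',np.percentile(u,[.5,99.5]).round(1),'v',np.percentile(v,[.5,99.5]).round(1),cv2.minAreaRect(P[:,:2].astype(np.float32)))
    print(st['tool_pos'].round(1)); return im
E
python3 - <<'E'
from h import *
im=flat(); t,_=grab_frame('top'); cv2.imwrite('pics/w7.png',cv2.cvtColor(np.hstack([im,cv2.resize(t[140:268,310:406],(288,384))]),cv2.COLOR_RGB2BGR))
E
```

```text
15844 slopes u,v [ 0.     -0.0018] z0 33.1 u [-88.9  89.2] v [-42.2  47.2] ((528.4179077148438, -397.6431884765625), (89.97731018066406, 180.74139404296875), 83.1186294555664)
[ 520.8 -458.7  167. ]
```

View pics/w7.png

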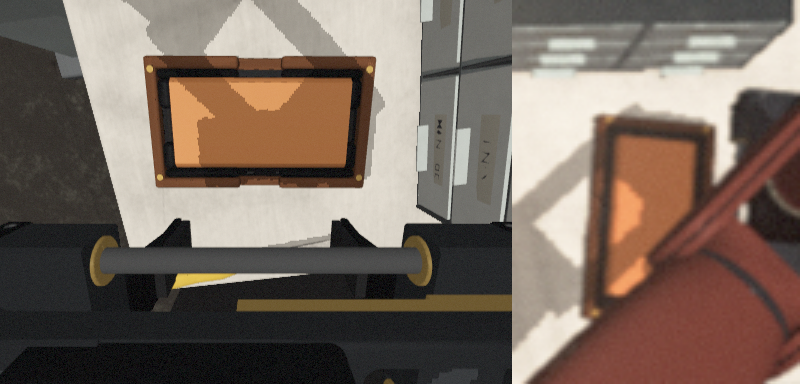

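The stone lies flat in the pocket, orange side up (cols 170-350, rows 78-167), surface at z≈33. I'll press it to make sure it is home.

Request:
{"name": "step_arm", "arguments": {
  "series": [0.095,0.4,-0.4,0,0,0.095,0.76,-0.8,0,0,0.095,0.76,-1,0,0]
}}

```text
time_s: 27.75
tool_pos: [525.5, -393.7, 79.7]
tool_rot: [-3.135, -0.006, 1.451]
force: [-0.5, 0.3, -1.1]
gripper_width: 87.0
gripper_force: 0.0
```

Request:
{"name": "step_arm", "arguments": {
  "series": [0,0,-0.4,0,0,0,0,-0.6,0,0,0,0,-0.62,0,0,0,0,-0.62,0,0]
}}

```text
time_s: 28.25
tool_pos: [527.4, -398.6, 35.0]
tool_rot: [-3.141, -0.0, 1.449]
force: [-0.7, 0.1, 0.2]
gripper_width: 87.0
gripper_force: 0.0
```

Request:
{"name": "step_arm", "arguments": {
  "series": [0,0,-0.02,0,0,0,0,-0.05,0,0,0,0,-0.05,0,0]
}}

```text
time_s: 28.62
tool_pos: [527.7, -398.7, 34.4]
tool_rot: [3.142, 0.001, 1.449]
force: [-7.2, 4.5, 16.0]
gripper_width: 87.0
gripper_force: 8.5
```

Request:
{"name": "step_arm", "arguments": {
  "series": [0,0,-0.02,0,0,0,0,-0.04,0,0,0,0,-0.04,0,0]
}}

```text
time_s: 29.0
tool_pos: [527.8, -398.8, 34.2]
tool_rot: [-3.141, 0.001, 1.449]
force: [-14.8, 10.8, 34.8]
gripper_width: 87.1
gripper_force: 17.5
```

Pressed with 35 N, and the surface stays at 34 mm, which is fully home. I'm lifting clear, checking and handing in.

Request:
{"name": "step_arm", "arguments": {
  "series": [0,0,0.1,0,0,0,0,0.5,0,0,0,0,1,0,0]
}}

```text
time_s: 29.38
tool_pos: [526.8, -397.5, 107.5]
tool_rot: [-3.14, -0.002, 1.449]
force: [0.1, -0.6, 0.5]
gripper_width: 87.2
gripper_force: 0.0
```

Request:
{"name": "step_arm", "arguments": {
  "series": [0,-0.5,0.7,0,0,0,-0.8,0.7,0,0,0,-0.8,0.7,0,0]
}}

```text
time_s: 29.75
tool_pos: [527.5, -464.6, 165.3]
tool_rot: [3.14, 0.002, 1.447]
force: [0.4, -0.2, -0.4]
gripper_width: 86.9
gripper_force: 0.0
```

Run:
```python
from h import *
flat(); print(get_state()['force'].round(1)); print(hand_in())
```

```text
16229 slopes u,v [-0.0001 -0.0033] z0 33.1 u [-89.   89.2] v [-41.6  47.3] ((528.4143676757812, -397.2401123046875), (89.50447845458984, 180.6589813232422), 82.9645767211914)
[ 527.5 -464.6  165.3]
[-0.1  0.6 -0.2]
the job is handed in; nothing more can be done
None
```

The stone lies flat in the holder pocket, orange side up and pressed fully home, after being tipped up against the fence and lowered under control; I handed the job in at about 30 s, and no verdict came back.

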